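# Lock the clamped drill on for drum sanding

## Robot

A 6-joint arm with a two-finger parallel gripper is mounted at the origin on the work surface. World frame = base frame: x ahead of the robot, y to its left, z up, the work surface at z = 0. Lengths are in m, angles in rad, forces in N, time in s.
With the tool pointing down it reaches from about 0.25 to 0.725 m from the base axis. Payload 4 kg.
Tool frame: the origin (TCP) lies at the very end of the fingers, on their centre line; the grasp point (between the pads) lies 19 mm behind it; z points along the fingers, y is the line along which they close (so a half turn about z gives the same grasp; the last joint's range is limited). The gripper opens to 85 mm and grips with 20 to 120 N. Pads are 22 mm wide; open, the fingers measure 114 mm over their backs; the gripper's body (76 mm by 85 mm) begins 54 mm behind the grasp point. The pads swing forward as they close: fully open they stand 13 mm farther back than shut.
Start: joints at [-1.278, 0.241, 0.005, 1.335, 0, 1.571], TCP at [0.144, -0.479, 0.231] pointing down, gripper open.
Joint ranges: [-2.72, 2.72], [-1.05, 1.87], [-1.09, 1.28], [-1.99, 2.15], [-1.42, 1.44], [-3.14, 3.14]. Speed limits (rad/s): [2.79, 2.79, 3.14, 3.14, 3.14, 3.14].

## Interface

Orientations are given as a unit quaternion [x, y, z, w].
In Python, from workcell import bot, vision, workorder gives the robot as it stands.
- The arm moves only by the shell command python3 -m creep 'ROWS' [OPENING]. ROWS is JSON, a list of rows, each a list of 2 entries, a list of its own where there are three numbers: the shift along the tool's x, y, z in mm, then the turn, a rotation vector about the tool's x, y, z in rad. In form: [[[dx, dy, dz], [wx, wy, wz]], ...]. A call has 1 to 12 rows; each row shifts and turns the commanded pose from where the row before left it, along the tool's axes as they then stand; what a row does not reach is not made up. A row lasts 1/8 s, in which the tool goes at most 62.5 mm and 10.7 degrees, less where a joint would pass 70% of its speed; a pose out of reach is approached as far as the arm can. A call is refused whole if a number of a shift passes 62.5 or a number of a turn 0.188, either way. A call with a gripper value outside its range is refused whole. OPENING is the finger opening in mm, from 0 to 85.4, set as the call begins (- or left out, the last holds). The fingers move at their own pace and stop on an object; the grip force is fixed at half the most. Time passes only in rows, so rows that do not move let the fingers close. It gives the time, the measured TCP pose, the force, the opening and the grip force at its end, in the units of the state.
- bot.get_obs(): the state, without advancing time (a new reading comes with each control period).
- vision.camera(name): name is "side" or "top"; returns a dict with "image" (480x640x3 uint8, blue, green, red), "z_map" (480x640 float32, m along the optical axis (not along the pixel's ray), 0 where there is no reading), "K" (3x3 intrinsics, pixels), "rvec" (rotation vector, rad) and "tvec" (3), from world to camera coordinates, as OpenCV has them. Camera axes: x right, y down, z forward; pixel columns grow to the right and rows downward; lengths in m; the calibration is good to about 2 mm. A picture is of the moment at which its call begins.
- workorder.job_done(): hands the job in; it is judged then, once.
Trained networks look in a picture, given as the dict that the camera call returned (one of the last four; its "shot" number tells which), for a name from the list of things; names that differ only in an ending like _2 or _b are one class to them, and where a whole thing is asked for, a point or a joint stands for the part that bears it (a point fixed in the world has none). Each returns a list of dicts, best first, with "score" (0 to 1); they miss things now and then, are a little off and sometimes report something else, mostly with a low value. They report only what shows in the picture. A call takes as long as a camera call.
- vision.spot_in(picture, query): "position" ([column, row] in pixels, amid what is visible of it).
- vision.place_of(picture, query): "position" ([column, row] in pixels: a listed point, or the origin of a listed thing).
The state is a dict: "clock": time; "joint_pos": joint angles; "joint_vel": joint speeds; "tau": joint torques, N m; "eef_pos": TCP position; "tool_rot": TCP orientation; "ft_force": force on the tool from outside, world axes, zero at the start; "ft_torque": the same for the moment, N m; "grip_width": finger opening in m; "grasp_force": force on a finger pad.
Only numpy, scipy, OpenCV 4.12 (cv2) and the standard library are available. Lean on these libraries where they do the work, as an engineer would, in place of code of your own. Each camera call takes 0.05 s, during which the arm holds its last target. There are 200 camera calls.

## Task

The drill clamped nose-up in the bench block is used as a spindle sander and must run hands-free: squeeze its trigger all the way down and, holding it there, push the lock button in the cheek beside it fully in. Then, with the button still held in, ease the trigger back without letting it snap up until it rests on the lock, and let go so that trigger and button both stay in by themselves. Do not force the trigger, and leave the other things on the bench where they are.

Things in the scene. Friction and masses are not known exactly. Their poses are not given: they have to be found in the camera images.
- drill: Blue battery drill clamped immovably nose-up in a wooden block (150 x 150 mm). Origin: bench top under the vertical drill axis; z up. Housing radius 34 mm to z 205, chuck and sanding drum (radius 24) to z 298 mm. The handle runs level along -y, 44 mm wide, underside z 94 mm, free beside.
- battery (a point): Centre of the top of the black battery at the end of the drill's handle, 138 mm above the bench: 72 mm in the drill's x, 55 mm in its y, standing on a wooden prop. Axes as the drill's.
- cheek (a point): Centre of the top edge of the upright cheek on the +x side of the trigger, 168 mm above the bench; axes as the drill's. The cheek is fixed, 12 mm thick in x, 72 mm long in y, 23 to 32 mm higher than the fully squeezed trigger, so a finger fits between on the trigger. The lock button sticks out of its +x face. The trigger's -x side is open.
- squeeze (a joint): Trigger travel, m, straight down: 0 out. Its hard stop lies at 0.011 to 0.019, set inside this drill and not visible: feel for it. Spring 4 N at 0, 9 to 14 N at the stop. The button can pass only in the last 2.5 mm before the stop. Then, with the button held fully in, the returning trigger rests in its notch 6.5 mm above the stop and keeps it in. Returning faster than 0.3 m/s is a snap.
- trigger: The moving trigger; origin at the centre of its flat upper face; axes as the drill's. On top of the handle, 100 mm from the drill axis, facing up; 34 mm in x, 50 mm in y; 155.5 mm above the bench when out, 136 to 145 mm when fully squeezed. A 3 mm gap parts it from the cheek. Over 30 N on it counts as forcing.
- lock (a joint): Lock button travel, m, along the drill's -x into the cheek: 0 out, blocked at 0.0015 until the trigger is squeezed nearly home, 0.0095 fully in, 0.007 to 0.0085 when locked. Its spring pushes it out with 1.5 N (out) to 3.5 N (in), so unless the trigger has locked it, it springs out when let go.
- lock_face (a point): Centre of the lock button's round outer face (22 mm diameter, 153 mm above the bench, facing the drill's +x), moving with it; axes as the drill's. It stands 14 mm out of the cheek when out, 4.5 mm when fully in.
- tape: Bystander: tape measure, yellow and black, 70 x 38 x 66 mm high. Origin under its centre.
- offcut: Bystander: wooden offcut, 45 x 120 x 32 mm. Origin under its centre.
- glue: Bystander: white glue bottle, 56 mm diameter, 130 mm high. Origin under its centre.
- sanding_block: Bystander: cork sanding block, 65 x 110 x 38 mm. Origin under its centre.

How it is judged:
By the outcome, as a careful person would: the job done as asked, in the order asked, and still so for the second after the job is handed in, with the robot touching nothing.
It also fails if it takes over 38 s, if anything falls off the work surface, if the arm or the gripper's body presses on something with over 40 N, if the wrist force passes 120 N, or if a joint passes its speed limit or range.

## Working session

There is one attempt and no reset: what is moved stays moved. The work goes in short steps, Python scripts to look and compute and a shell command to move; the robot and the scene stay as the last step left them, time stands still between calls to the robot, and variables do not carry over. Pictures are saved under pics/ and viewed, at most 10 in all, crops included, and the job is handed in when it is done.

```bash
ls; mkdir -p pics; cat > h.py <<'E'
import numpy as np,cv2
from workcell import bot,vision,workorder
def ray(p,uv):
    R=cv2.Rodrigues(np.array(p["rvec"],float))[0];t=np.array(p["tvec"],float).ravel()
    d=R.T@np.linalg.inv(p["K"])@np.array([uv[0],uv[1],1.]);return -R.T@t,d
def atz(p,uv,z):
    o,d=ray(p,uv);return o+d*(z-o[2])/d[2]
def dep(p,uv):
    u,v=int(round(uv[0])),int(round(uv[1]));z=np.median(p["z_map"][v-1:v+2,u-1:u+2])
    o,d=ray(p,uv);return o+d*z
E
python3 - <<'E'
from h import *
Z=dict(drill=0,battery=.138,cheek=.168,trigger=.1555,lock_face=.153,tape=0,offcut=0,glue=0,sanding_block=0)
for n in("top","side"):
    p=vision.camera(n);cv2.imwrite(f"pics/{n}0.png",p["image"])
    o,d=ray(p,(320,240));print(n,o.round(3),d.round(3))
    for q in Z:
        for r in vision.place_of(p,q)[:2]:
            print(q,round(r["score"],2),np.round(r["position"],1),atz(p,r["position"],Z[q]).round(4),dep(p,r["position"]).round(4))
s=bot.get_obs();print({k:np.round(v,4) for k,v in s.items()})
E
```

```text
pics
top [0.411 0.035 1.126] [ 0.096 -0.045 -0.994]
drill 0.81 [249.4 215.2] [0.5813 0.1616 0.    ] [0.5543 0.1415 0.1785]
battery 0.76 [334. 171.] [ 0.6622 -0.0403  0.138 ] [ 0.6619 -0.0402  0.1391]
cheek 0.6 [277.8 177.6] [0.6384 0.0834 0.168 ] [0.6385 0.0834 0.1676]
trigger 0.64 [284.8 192.6] [0.6083 0.0684 0.1555] [0.6081 0.0683 0.1566]
lock_face 0.39 [275.9 170.1] [0.6587 0.0885 0.153 ] [0.6974 0.0969 0.0009]
tape 0.67 [452.8 227.2] [ 0.5555 -0.3531  0.    ] [ 0.5473 -0.3309  0.0646]
glue 0.98 [192.3 310.9] [0.3439 0.2958 0.    ] [0.3493 0.2748 0.0907]
glue 0.5 [453.1 227.1] [ 0.5558 -0.3539  0.    ] [ 0.5475 -0.3316  0.0646]
sanding_block 0.65 [156.5 197.3] [0.6242 0.3936 0.    ] [0.6168 0.3812 0.0391]
side [0.407 0.789 0.843] [ 0.09  -0.712 -0.697]
drill 0.85 [270.5 328.1] [ 0.5728  0.1675 -0.    ] [0.5588 0.22   0.0713]
battery 0.92 [244.  194.6] [ 0.6589 -0.0329  0.138 ] [ 0.6581 -0.0303  0.1402]
battery 0.25 [386.2 175.1] [ 0.3933 -0.1358  0.138 ] [ 0.3912 -0.2713  0.0347]
cheek 0.92 [242.7 221.6] [0.6333 0.074  0.168 ] [0.6321 0.0776 0.1714]
lock_face 0.43 [229.5 233.9] [0
[... 193 characters left out ...]
.0338]
glue 0.9 [397.4 409.7] [0.3387 0.2962 0.    ] [0.3424 0.3227 0.0454]
sanding_block 0.61 [207.7 440.8] [0.6252 0.3922 0.    ] [0.6148 0.4112 0.0404]
{'clock': np.float64(1.0), 'joint_pos': array([-1.278 ,  0.2406,  0.005 ,  1.3352,  0.    ,  1.5708]), 'joint_vel': array([-0.001 ,  0.0005, -0.001 , -0.0018,  0.0001, -0.0004]), 'tau': array([-1.90000e-03, -3.72217e+01,  2.52696e+01,  1.30000e-03,
       -1.00000e-04, -0.00000e+00]), 'eef_pos': array([ 0.1443, -0.4787,  0.2313]), 'tool_rot': array([0.9893, 0.1459, 0.    , 0.    ]), 'ft_force': array([ 0.0219,  0.7799, -0.0675]), 'ft_torque': array([0.0494, 0.0055, 0.013 ]), 'grasp_force': np.float64(0.0), 'grip_width': np.float64(0.0857)}
```

```bash
python3 - <<'E'
import cv2
a=cv2.imread("pics/top0.png")[120:270,190:390];b=cv2.imread("pics/side0.png")[130:430,150:450]
cv2.imwrite("pics/c1.png",cv2.resize(a,(800,600),interpolation=2));cv2.imwrite("pics/c2.png",cv2.resize(b,(600,600),interpolation=2))
E
```

```text
(no output)
```

View pics/c1.png

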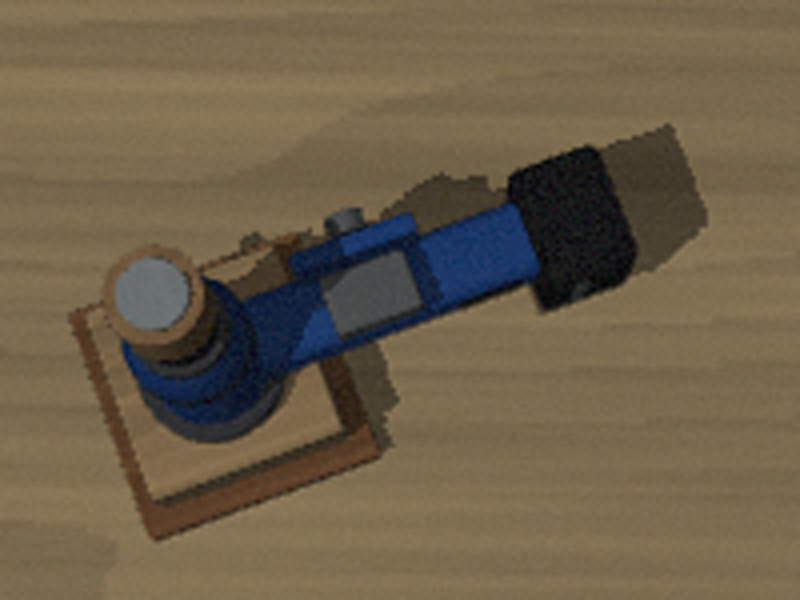

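View pics/c2.png

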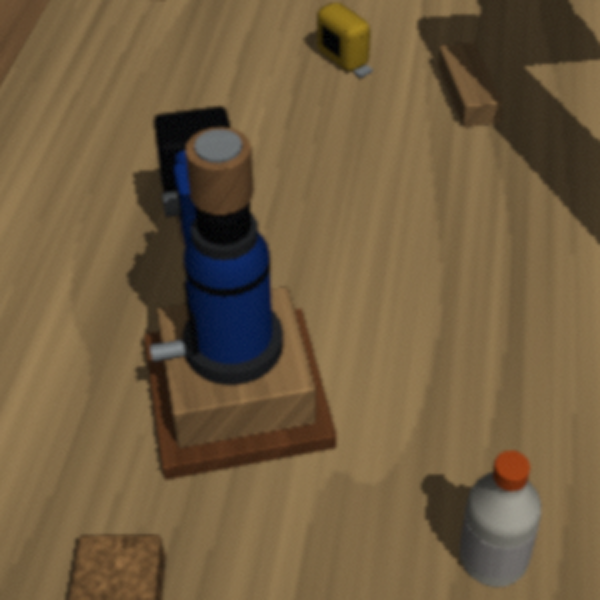

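The top crop shows the trigger's grey face at about full-image (283,193), the cheek above it, and the button at about (276,175). The drill handle points right and slightly up, and the networks agree with this. I'll refine these positions from depth.

```bash
cat >> h.py <<'E'
def cloud(p):
    v,u=np.mgrid[0:480,0:640];z=p["z_map"];R=cv2.Rodrigues(np.array(p["rvec"],float))[0];t=np.array(p["tvec"],float).ravel()
    c=np.stack([u,v,np.ones_like(u)],-1)@np.linalg.inv(p["K"]).T*z[...,None]
    return (c-t)@R
E
python3 - <<'E'
from h import *
p=vision.camera("top");P=cloud(p);im=p["image"].astype(int)
roi=np.zeros((480,640),bool);roi[150:225,215:360]=1
ok=roi&(p["z_map"]>0);h=P[...,2]
bl=im[...,0]-im[...,2]
masks=dict(cheek=ok&(h>.163)&(h<.173)&(bl>15),batt=ok&(h>.134)&(h<.142)&(im.max(2)<60)&(np.arange(640)[None]>300),
 trig=ok&(h>.150)&(h<.161)&(abs(bl)<15)&(im.max(2)>50)&(np.arange(640)[None]>262)&(np.arange(480)[:,None]>178))
for n,m in masks.items():
    k,l,s,_=cv2.connectedComponentsWithStats(m.astype(np.uint8));
    i=1+np.argmax(s[1:,4]);q=P[l==i];r=cv2.minAreaRect((q[:,:2]*1000).astype(np.float32))
    print(n,len(q),q[:,2].mean().round(4),np.round(r[0],1),np.round(r[1],1),round(r[2],1))
q=P[ok&(h>.294)&(h<.304)];r=cv2.minEnclosingCircle((q[:,:2]*1000).astype(np.float32));print("drum",r,len(q))
# fit: drill pose from points
print("f",p["K"][0,0])
E
```

```text
cheek 189 0.1682 [632.4  83.2] [12.8 69.7] 20.6
batt 704 0.1383 [655.7 -37.9] [71.7 55.3] 20.9
trig 319 0.1562 [608.1  74.1] [33.1 48.1] 20.8
drum ((576.7033081054688, 168.75657653808594), 24.210588455200195) 484
f 451.7195599756424
```

```bash
cat > plan.py <<'E'
import sys;from h import *
from scipy.spatial.transform import Rotation as R
# rows from the current pose to x y z (mm), tool down, tool y along drill x (20.8 deg)
def goal():
    a=np.radians(20.8);X=np.array([-np.sin(a),np.cos(a),0]);Y=np.array([np.cos(a),np.sin(a),0])
    return R.from_matrix(np.stack([X,Y,[0,0,-1]],1))
s=bot.get_obs();r=R.from_quat(s["tool_rot"]);x=np.array(s["eef_pos"])*1000
t=np.array([float(v) for v in sys.argv[1:4]]);n=int(sys.argv[4]);w=(r.inv()*goal()).as_rotvec()
print("w",w.round(4))
for i in range(n):
    print(np.round(r.inv().apply((t-x)/n),1).tolist(),np.round(w/n,3).tolist());r=r*R.from_rotvec(w/n)
E
python3 plan.py 638.5 85.6 231 12; python3 plan.py 638.5 85.6 231 13
```

```text
w [-0.      0.     -1.6411]
[53.0, -33.1, 0.0] [-0.0, 0.0, -0.137]
[57.0, -25.6, 0.0] [-0.0, 0.0, -0.137]
[60.0, -17.6, 0.0] [-0.0, 0.0, -0.137]
[61.8, -9.2, 0.0] [-0.0, 0.0, -0.137]
[62.5, -0.7, 0.0] [-0.0, 0.0, -0.137]
[62.0, 7.8, 0.0] [-0.0, 0.0, -0.137]
[60.4, 16.2, 0.0] [-0.0, 0.0, -0.137]
[57.6, 24.3, 0.0] [-0.0, 0.0, -0.137]
[53.8, 31.9, 0.0] [-0.0, 0.0, -0.137]
[48.9, 38.9, 0.0] [-0.0, 0.0, -0.137]
[43.2, 45.2, 0.0] [-0.0, 0.0, -0.137]
[36.6, 50.7, 0.0] [-0.0, 0.0, -0.137]
w [-0.      0.     -1.6411]
[48.9, -30.6, 0.0] [-0.0, 0.0, -0.126]
[52.4, -24.2, 0.0] [-0.0, 0.0, -0.126]
[55.0, -17.4, 0.0] [-0.0, 0.0, -0.126]
[56.8, -10.3, 0.0] [-0.0, 0.0, -0.126]
[57.6, -3.1, 0.0] [-0.0, 0.0, -0.126]
[57.6, 4.2, 0.0] [-0.0, 0.0, -0.126]
[56.6, 11.4, 0.0] [-0.0, 0.0, -0.126]
[54.7, 18.4, 0.0] [-0.0, 0.0, -0.126]
[51.9, 25.2, 0.0] [-0.0, 0.0, -0.126]
[48.3, 31.5, 0.0] [-0.0, 0.0, -0.126]
[44.0, 37.3, 0.0] [-0.0, 0.0, -0.126]
[38.9, 42.6, 0.0] [-0.0, 0.0, -0.126]
[33.3, 47.1, 0.0] [-0.0, 0.0, -0.126]
```

```bash
python3 -m creep '[[[49,-31,0],[0,0,-0.126]],[[52,-24,0],[0,0,-0.126]],[[55,-17,0],[0,0,-0.126]],[[57,-10,0],[0,0,-0.126]],[[58,-3,0],[0,0,-0.126]],[[58,4,0],[0,0,-0.126]],[[57,11,0],[0,0,-0.126]],[[55,18,0],[0,0,-0.126]],[[52,25,0],[0,0,-0.126]],[[48,32,0],[0,0,-0.126]],[[0,0,0],[0,0,0]]]' 35; python3 plan.py 638.5 85.6 231 4
```

```text
clock: 2.42
eef_pos: [0.5276, -0.041, 0.2306]
tool_rot: [0.711, 0.703, 0.0, -0.0]
ft_force: [-0.2, 0.1, -0.9]
grip_width: 0.0355
grasp_force: 0.0
w [ 2.000e-04 -5.000e-04 -3.753e-01]
[32.0, 27.3, -0.1] [0.0, -0.0, -0.094]
[29.3, 30.2, -0.1] [0.0, -0.0, -0.094]
[26.3, 32.8, -0.1] [0.0, -0.0, -0.094]
[23.1, 35.1, -0.1] [0.0, -0.0, -0.094]
```

```bash
python3 -m creep '[[[32,27,0],[0,0,-0.094]],[[29,30,0],[0,0,-0.094]],[[26,33,0],[0,0,-0.094]],[[23,35,0],[0,0,-0.093]],[[0,0,20],[0,0,0]],[[0,0,20],[0,0,0]],[[0,0,0],[0,0,0]]]'; python3 plan.py 638.5 85.6 190 1
python3 - <<'E'
from h import *
s=bot.get_obs();print(s["ft_force"],s["clock"])
o=[]
for n in("top","side"):
    p=vision.camera(n);a=p["image"];c=a[120:270,190:390] if n=="top" else a[130:330,160:360]
    o.append(cv2.resize(c,(400,300) if n=="top" else (400,400),interpolation=2))
    P=cloud(p);np.save(f"{n}.npy",P);cv2.imwrite(f"pics/{n}1.png",a)
    if n=="side":cv2.imwrite("pics/c3.png",cv2.resize(a[130:330,160:360],(600,600),interpolation=2))
    else: cv2.imwrite("pics/c4.png",cv2.resize(c,(800,600),interpolation=2))
E
```

```text
clock: 3.3
eef_pos: [0.6351, 0.08, 0.1893]
tool_rot: [0.571, 0.821, -0.002, -0.002]
ft_force: [0.7, -0.3, 0.2]
grip_width: 0.0353
grasp_force: 0.0
w [-0.0049 -0.0009 -0.0076]
[4.0, 5.1, -0.7] [-0.005, -0.001, -0.008]
[ 0.67342127 -0.28223541  0.15987547] 3.3
```

View pics/c3.png

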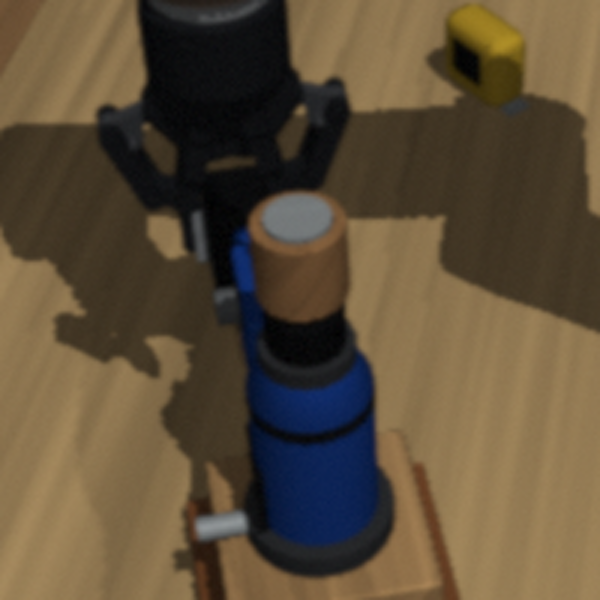

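View pics/c4.png

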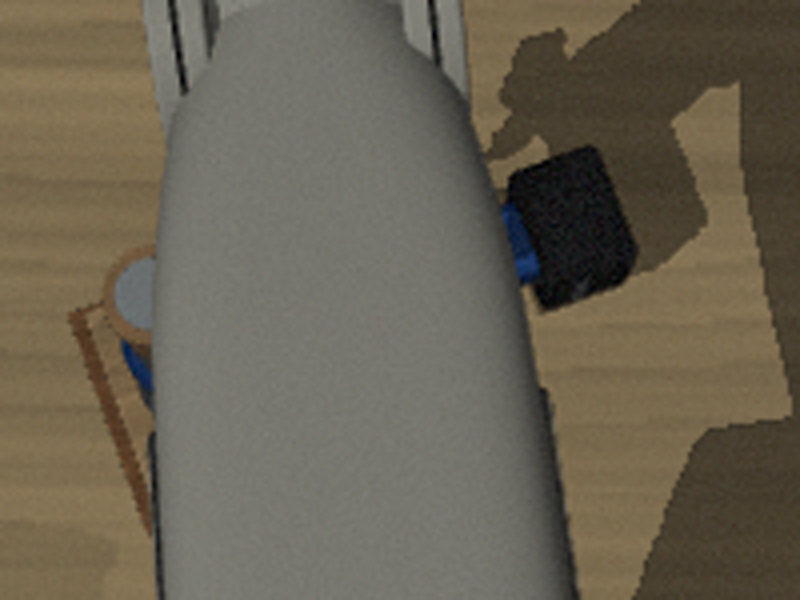

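Both fingers are straddling the cheek line above the trigger, clear of the drum, and the arm link is well above everything. I'll correct the small offset and go down.

```bash
python3 -m creep '[[[4,5,0],[-0.005,-0.001,-0.008]],[[0,0,5],[0,0,0]],[[0,0,5],[0,0,0]],[[0,0,0],[0,0,0]]]'; python3 plan.py 638.5 85.6 180 1
python3 - <<'E'
from h import *
p=vision.camera("side");P=cloud(p);cv2.imwrite("pics/side2.png",p["image"]);cv2.imwrite("pics/c5.png",cv2.resize(p["image"][180:260,200:280],(600,600),interpolation=2))
R=p["rvec"]
for s in(32.5+17.7,32.5+32,32.5-17.7,46,20,32):
    a=np.radians(20.8);b=np.array([.6081,.0741])+s/1000*np.array([np.cos(a),np.sin(a)])
    for z in(.182,.153): print(s,z,(cv2.projectPoints(np.array([[*b,z]]),p["rvec"],p["tvec"],p["K"],None)[0].ravel()-[200,180])*7.5)
E
```

```text
clock: 3.9
eef_pos: [0.6396, 0.0867, 0.1805]
tool_rot: [0.567, 0.824, 0.001, 0.001]
ft_force: [-0.9, -0.3, 0.0]
grip_width: 0.0351
grasp_force: 0.0
w [0.0035 0.0006 0.002 ]
[-0.6, -1.4, 0.5] [0.003, 0.001, 0.002]
50.2 0.182 [203.21196226 309.06283461]
50.2 0.153 [215.32484065 401.75404263]
64.5 0.182 [139.93880976 317.90025026]
64.5 0.153 [153.34006222 410.63394631]
14.8 0.182 [358.54800801 287.36691543]
14.8 0.153 [367.52303495 379.95021693]
46 0.182 [221.73805309 306.47527956]
46 0.153 [233.47482216 399.15388673]
20 0.182 [335.84529808 290.53782246]
20 0.153 [345.27670157 383.13721385]
32 0.182 [283.30372411 297.87634931]
32 0.153 [293.79425846 390.51255901]
```

View pics/c5.png

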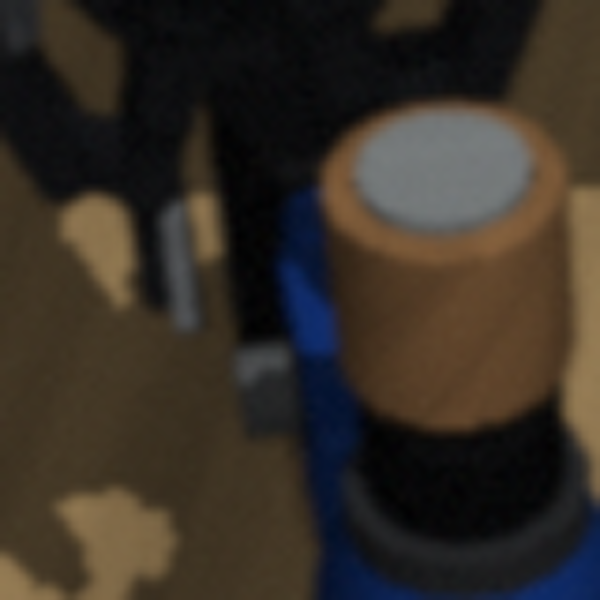

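The view matches the prediction: the +x pad is at crop (200,330) and the button spans x 240–295 at y≈390, a gap of about 5 mm. I'll carry on down, slowly near the trigger.

```bash
python3 -m creep '[[[0,-1,5],[0,0,0]],[[0,0,5],[0,0,0]],[[0,0,5],[0,0,0]],[[0,0,5],[0,0,0]],[[0,0,2],[0,0,0]],[[0,0,0],[0,0,0]]]'; python3 -m creep '[[[0,0,2],[0,0,0]],[[0,0,0],[0,0,0]]]'; python3 -m creep '[[[0,0,2],[0,0,0]],[[0,0,0],[0,0,0]]]'; python3 plan.py 638.5 85.6 154 1
```

```text
clock: 4.7
eef_pos: [0.6392, 0.0864, 0.1591]
tool_rot: [0.567, 0.824, 0.002, 0.002]
ft_force: [-0.3, -0.5, -0.0]
grip_width: 0.0349
grasp_force: 0.0
clock: 4.95
eef_pos: [0.6393, 0.0864, 0.1573]
tool_rot: [0.567, 0.824, 0.002, 0.002]
ft_force: [-0.2, 0.1, -0.1]
grip_width: 0.0351
grasp_force: 0.0
clock: 5.2
eef_pos: [0.6392, 0.0864, 0.1551]
tool_rot: [0.567, 0.824, 0.002, 0.002]
ft_force: [-0.5, 0.6, -0.4]
grip_width: 0.0352
grasp_force: 0.0
w [0.0047 0.0009 0.002 ]
[-0.5, -0.9, 1.1] [0.005, 0.001, 0.002]
```

```bash
for i in 1 2 ; do python3 -m creep '[[[0,0,2],[0,0,0]],[[0,0,0],[0,0,0]]]' | egrep 'clock|eef|ft'; done;  python3 -m creep '[[[0,0,2],[0,0,0]],[[0,0,0],[0,0,0]]]' | egrep 'clock|eef|ft'
```

```text
clock: 5.45
eef_pos: [0.6394, 0.0864, 0.1539]
ft_force: [-0.9, 0.3, 4.5]
clock: 5.7
eef_pos: [0.6394, 0.0864, 0.1516]
ft_force: [-2.1, 0.8, 4.5]
clock: 5.95
eef_pos: [0.6394, 0.0864, 0.1497]
ft_force: [-2.1, 0.0, 5.1]
```

```bash
python3 -m creep '[[[0,0,2],[0,0,0]],[[0,0,2],[0,0,0]],[[0,0,0],[0,0,0]]]' | egrep 'clock|eef|ft';python3 -m creep '[[[0,0,1],[0,0,0]],[[0,0,0],[0,0,0]]]' | egrep 'eef|ft';
```

```text
clock: 6.32
eef_pos: [0.6394, 0.0864, 0.1461]
ft_force: [-3.8, 0.0, 7.7]
eef_pos: [0.6394, 0.0864, 0.1453]
ft_force: [-2.1, -0.6, 8.2]
```

```bash
python3 -m creep '[[[0,0,1],[0,0,0]],[[0,0,0],[0,0,0]]]' | egrep 'clock|eef|ft'
```

```text
clock: 6.82
eef_pos: [0.6395, 0.0864, 0.1445]
ft_force: [-3.1, -0.4, 8.1]
```

```bash
python3 -m creep '[[[0,0,1],[0,0,0]],[[0,0,0],[0,0,0]]]' | egrep 'clock|eef|ft'
```

```text
clock: 7.08
eef_pos: [0.6395, 0.0864, 0.1436]
ft_force: [-2.9, -0.6, 8.9]
```

```bash
python3 -m creep '[[[0,0,1],[0,0,0]],[[0,0,0],[0,0,0]]]' | egrep 'clock|eef|ft'
```

```text
clock: 7.32
eef_pos: [0.6395, 0.0864, 0.1427]
ft_force: [-2.7, 0.7, 9.1]
```

```bash
python3 -m creep '[[[0,0,1],[0,0,0]],[[0,0,0],[0,0,0]]]' | egrep 'clock|eef|ft'
```

```text
clock: 7.58
eef_pos: [0.6395, 0.0864, 0.1418]
ft_force: [-4.5, -0.1, 10.7]
```

```bash
python3 -m creep '[[[0,0,1],[0,0,0]],[[0,0,0],[0,0,0]]]' | egrep 'clock|eef|ft'
```

```text
clock: 7.82
eef_pos: [0.6394, 0.0864, 0.1409]
ft_force: [-3.0, -1.1, 9.9]
```

```bash
python3 -m creep '[[[0,0,1],[0,0,0]],[[0,0,0],[0,0,0]]]' | egrep 'clock|eef|ft'
```

```text
clock: 8.07
eef_pos: [0.6394, 0.0864, 0.14]
ft_force: [-3.6, -0.9, 10.6]
```

```bash
python3 -m creep '[[[0,0,1],[0,0,0]],[[0,0,0],[0,0,0]]]' | egrep 'clock|eef|ft'
```

```text
clock: 8.32
eef_pos: [0.6394, 0.0864, 0.1391]
ft_force: [-4.5, -1.3, 10.1]
```

```bash
python3 -m creep '[[[0,0,1],[0,0,0]],[[0,0,0],[0,0,0]]]' | egrep 'clock|eef|ft'
```

```text
clock: 8.57
eef_pos: [0.6395, 0.0864, 0.139]
ft_force: [-5.6, -1.0, 14.2]
```

```bash
python3 -m creep '[[[0,0,1],[0,0,0]],[[0,0,0],[0,0,0]]]' | egrep 'clock|eef|ft'
```

```text
clock: 8.82
eef_pos: [0.6395, 0.0864, 0.1389]
ft_force: [-5.5, -1.2, 18.6]
```

```bash
python3 -m creep '[[[0,-2,0],[0,0,0]],[[0,-2,0],[0,0,0]],[[0,0,0],[0,0,0]]]' | egrep 'clock|eef|ft'
```

```text
clock: 9.2
eef_pos: [0.6393, 0.0863, 0.1392]
ft_force: [1.4, 2.5, 12.9]
```

```bash
python3 -m creep '[[[0,-2,0],[0,0,0]],[[0,-1,0],[0,0,0]],[[0,0,0],[0,0,0]]]' | egrep 'clock|eef|ft'
```

```text
clock: 9.57
eef_pos: [0.6385, 0.0859, 0.1397]
ft_force: [5.9, 3.6, 11.2]
```

```bash
python3 -m creep '[[[0,-2,0],[0,0,0]],[[0,0,0],[0,0,0]]]' | egrep 'clock|eef|ft'
```

```text
clock: 9.82
eef_pos: [0.6368, 0.085, 0.1397]
ft_force: [6.5, 2.0, 11.1]
```

```bash
python3 -m creep '[[[0,0,1.5],[0,0,0]],[[0,-2,0],[0,0,0]],[[0,0,0],[0,0,0]]]'; python3 plan.py 638.5 85.6 138 1|head -1
```

```text
clock: 10.2
eef_pos: [0.6359, 0.0846, 0.1393]
tool_rot: [0.567, 0.824, 0.008, 0.008]
ft_force: [6.2, 3.7, 14.3]
grip_width: 0.0352
grasp_force: 6.9
w [0.0227 0.003  0.0029]
```

```bash
python3 -m creep '[[[0,-2,0],[0,0,0]],[[0,0,0],[0,0,0]]]' | egrep 'clock|eef|ft'
```

```text
clock: 10.45
eef_pos: [0.6345, 0.0839, 0.1393]
ft_force: [8.0, 4.3, 12.6]
```

```bash
python3 -m creep '[[[0,-2,0.5],[0,0,0]],[[0,-1,0],[0,0,0]],[[0,0,0],[0,0,0]]]' | egrep 'clock|eef|f'
```

```text
clock: 10.82
eef_pos: [0.6327, 0.0831, 0.1394]
ft_force: [9.4, 5.1, 13.3]
grasp_force: 8.2
```

```bash
python3 -m creep '[[[0,-2,0.5],[0,0,0]],[[0,-1,0],[0,0,0]],[[0,0,0],[0,0,0]]]' | egrep 'clock|eef|f'
```

```text
clock: 11.2
eef_pos: [0.6306, 0.0823, 0.1394]
ft_force: [11.0, 5.8, 14.0]
grasp_force: 8.9
```

```bash
python3 -m creep '[[[0,-2,0.5],[0,0,0]],[[0,-1,0],[0,0,0]],[[0,0,0],[0,0,0]]]' | egrep 'clock|eef|f'
```

```text
clock: 11.58
eef_pos: [0.6287, 0.0816, 0.1394]
ft_force: [11.5, 6.3, 15.6]
grasp_force: 9.7
```

```bash
python3 -m creep '[[[0,-2,0.5],[0,0,0]],[[0,-1,0],[0,0,0]],[[0,0,0],[0,0,0]]]' | egrep 'clock|eef|f|rot'; python3 plan.py 638.5 85.6 138 1|head -1
```

```text
clock: 11.95
eef_pos: [0.6266, 0.0807, 0.1394]
tool_rot: [0.566, 0.824, 0.012, 0.011]
ft_force: [12.7, 6.6, 16.5]
grasp_force: 10.4
w [0.0314 0.0041 0.0035]
```

```bash
python3 -m creep '[[[0,-2,0.5],[0,0,0]],[[0,-1,0],[0,0,0]],[[0,0,0],[0,0,0]]]' | egrep 'clock|eef|f'
```

```text
clock: 12.32
eef_pos: [0.6262, 0.0805, 0.1395]
ft_force: [17.9, 8.1, 14.9]
grasp_force: 14.8
```

```bash
python3 -m creep '[[[0,-2,0],[0,0,0]],[[0,-1,0],[0,0,0]],[[0,0,0],[0,0,0]]]' | egrep 'clock|eef|f|rot'; python3 plan.py 638.5 85.6 138 1|head -1
```

```text
clock: 12.7
eef_pos: [0.6261, 0.0805, 0.1396]
tool_rot: [0.566, 0.824, 0.016, 0.014]
ft_force: [24.7, 10.1, 10.6]
grasp_force: 16.7
w [0.0423 0.0044 0.0043]
```

```bash
python3 -m creep '[[[0,0,1],[0,0,0]],[[0,0,0],[0,0,0]]]' | egrep 'clock|eef|f'; python3 -m creep '[[[0,0,-1],[0,0,0]],[[0,0,-1],[0,0,0]],[[0,0,0],[0,0,0]]]' | egrep 'clock|eef|f'
```

```text
clock: 12.95
eef_pos: [0.6261, 0.0805, 0.1396]
ft_force: [23.5, 10.9, 14.8]
grasp_force: 17.8
clock: 13.32
eef_pos: [0.626, 0.0804, 0.1396]
ft_force: [26.5, 11.5, 6.7]
grasp_force: 17.3
```

```bash
python3 -m creep '[[[0,0,-1],[0,0,0]],[[0,0,-1],[0,0,0]],[[0,0,0],[0,0,0]]]' | egrep 'clock|eef|f'; python3 plan.py 638.5 85.6 138 1|head -1
```

```text
clock: 13.7
eef_pos: [0.6258, 0.0804, 0.1397]
ft_force: [30.3, 11.6, -1.2]
grasp_force: 17.5
w [0.0396 0.004  0.0044]
```

```bash
python3 -m creep '[[[0,1,0],[0,0,0]],[[0,1,0],[0,0,0]],[[0,0,0],[0,0,0]]]' | egrep 'clock|eef|f'
```

```text
clock: 14.08
eef_pos: [0.6258, 0.0804, 0.1397]
ft_force: [24.6, 9.4, 2.0]
grasp_force: 15.5
```

```bash
python3 -m creep '[[[0,1,0],[0,0,0]],[[0,1,0],[0,0,0]],[[0,0,0],[0,0,0]]]' | egrep 'clock|eef|f'; python3 plan.py 638.5 85.6 138 1|head -1
```

```text
clock: 14.45
eef_pos: [0.6259, 0.0804, 0.1397]
ft_force: [19.8, 7.3, 6.8]
grasp_force: 13.6
w [0.0321 0.0039 0.0037]
```

```bash
python3 -m creep '[[[0,1,0],[0,0,0]],[[0,0,-1],[0,0,0]],[[0,0,0],[0,0,0]]]' | egrep 'clock|eef|f'
```

```text
clock: 14.82
eef_pos: [0.6259, 0.0804, 0.1398]
ft_force: [19.9, 7.1, 3.8]
grasp_force: 12.9
```

```bash
python3 -m creep '[[[0,0,-0.5],[0,0,0]],[[0,0,-0.5],[0,0,0]],[[0,0,0],[0,0,0]]]' | egrep 'clock|eef|f'; python3 plan.py 638.5 85.6 138 1|head -1
```

```text
clock: 15.2
eef_pos: [0.6258, 0.0804, 0.1404]
ft_force: [19.3, 6.0, 2.5]
grasp_force: 12.6
w [0.0293 0.0036 0.0035]
```

```bash
python3 -m creep '[[[0,0.5,-0.5],[0,0,0]],[[0,0.5,-0.5],[0,0,0]],[[0,0,-0.5],[0,0,0]],[[0,0,-0.5],[0,0,0]],[[0,0,0],[0,0,0]]]' | egrep 'clock|eef|f'
```

```text
clock: 15.82
eef_pos: [0.6258, 0.0804, 0.1422]
ft_force: [17.2, 6.3, 2.9]
grasp_force: 10.8
```

```bash
python3 -m creep '[[[0,0,-0.5],[0,0,0]],[[0,0,-0.5],[0,0,0]],[[0,0,-0.5],[0,0,0]],[[0,0,-0.5],[0,0,0]],[[0,0,0],[0,0,0]]]' | egrep 'clock|eef|f'; python3 plan.py 638.5 85.6 138 1|head -1
```

```text
clock: 16.45
eef_pos: [0.6257, 0.0804, 0.1439]
ft_force: [18.3, 6.0, 1.8]
grasp_force: 10.7
w [0.027  0.0035 0.0034]
```

```bash
python3 -m creep '[[[0,0,-0.5],[0,0,0]],[[0,0,-0.5],[0,0,0]],[[0,0,0],[0,0,0]]]' | egrep 'clock|eef|f'
```

```text
clock: 16.82
eef_pos: [0.6257, 0.0803, 0.1447]
ft_force: [18.4, 6.9, 0.2]
grasp_force: 10.9
```

```bash
python3 -m creep '[[[0,0,-0.5],[0,0,0]],[[0,0,-0.5],[0,0,0]],[[0,0,0],[0,0,0]]]' | egrep 'clock|eef|f'
```

```text
clock: 17.2
eef_pos: [0.6256, 0.0803, 0.1453]
ft_force: [19.0, 6.0, -0.5]
grasp_force: 11.1
```

```bash
python3 -m creep '[[[0,0,-0.5],[0,0,0]],[[0,0,-0.5],[0,0,0]],[[0,0,0],[0,0,0]]]' | egrep 'clock|eef|f'
```

```text
clock: 17.58
eef_pos: [0.6256, 0.0803, 0.146]
ft_force: [19.5, 6.1, -1.6]
grasp_force: 11.2
```

```bash
python3 -m creep '[[[0,0,-0.5],[0,0,0]],[[0,0,-0.5],[0,0,0]],[[0,0,0],[0,0,0]]]' | egrep 'clock|eef|f'
```

```text
clock: 17.95
eef_pos: [0.6255, 0.0803, 0.1461]
ft_force: [20.8, 6.5, -5.0]
grasp_force: 11.8
```

```bash
python3 -m creep '[[[0,0,-0.5],[0,0,0]],[[0,0,-0.5],[0,0,0]],[[0,0,0],[0,0,0]]]' | egrep 'clock|eef|f'
```

```text
clock: 18.32
eef_pos: [0.6254, 0.0803, 0.1461]
ft_force: [21.7, 6.5, -8.8]
grasp_force: 12.2
```

```bash
python3 -m creep '[[[0,0,-0.5],[0,0,0]],[[0,0,-0.5],[0,0,0]],[[0,0,0],[0,0,0]]]' | egrep 'clock|eef|f'; python3 plan.py 638.5 85.6 138 1|head -1
```

```text
clock: 18.7
eef_pos: [0.6254, 0.0803, 0.1463]
ft_force: [23.8, 7.1, -12.5]
grasp_force: 12.3
w [0.0238 0.0027 0.0032]
```

```bash
python3 -m creep '[[[0,1,0],[0,0,0]],[[0,1,0],[0,0,0]],[[0,0,-0.5],[0,0,0]],[[0,0,-0.5],[0,0,0]],[[0,0,0],[0,0,0]]]' | egrep 'clock|eef|f'
```

```text
clock: 19.32
eef_pos: [0.6254, 0.0803, 0.1464]
ft_force: [19.3, 5.6, -12.2]
grasp_force: 10.2
```

```bash
python3 -m creep '[[[0,0,-0.5],[0,0,0]],[[0,0,-0.5],[0,0,0]],[[0,0,-0.5],[0,0,0]],[[0,0,0],[0,0,0]]]' | egrep 'clock|eef|f'; python3 plan.py 638.5 85.6 138 1|head -1
```

```text
clock: 19.82
eef_pos: [0.6252, 0.0806, 0.1479]
ft_force: [19.6, 5.5, -11.4]
grasp_force: 10.0
w [0.0192 0.0018 0.003 ]
```

```bash
python3 -m creep '[[[0,2,0],[0,0,0]],[[0,2,0],[0,0,0]],[[0,2,0],[0,0,0]],[[0,2,0],[0,0,0]],[[0,2,0],[0,0,0]],[[0,0,0],[0,0,0]]]' | egrep 'clock|eef|f'; python3 plan.py 638.5 85.6 148 1
```

```text
clock: 20.58
eef_pos: [0.6267, 0.0817, 0.1484]
ft_force: [-0.1, 0.4, -0.5]
grasp_force: 0.0
w [0.0038 0.0007 0.002 ]
[-0.6, 12.4, 0.5] [0.004, 0.001, 0.002]
```

```bash
python3 -m creep '[[[0,4,0],[0,0,0]],[[0,4,0],[0,0,0]],[[0,4,-5],[0,0,0]],[[0,0,-15],[0,0,0]],[[0,0,-30],[0,0,0]],[[0,0,-40],[0,0,0]],[[0,0,-30],[0,0,0]],[[-40,0,-20],[0,0,0]],[[-62,0,0],[0,0,0]],[[-62,0,0],[0,0,0]],[[-62,0,0],[0,0,0]],[[-62,0,0],[0,0,0]]]' | egrep 'clock|eef|f'; python3 -m creep '[[[-62,0,0],[0,0,0]],[[0,-60,0],[0,0,0]],[[0,-60,0],[0,0,0]],[[0,-60,0],[0,0,0]],[[0,-60,0],[0,0,0]],[[0,0,0],[0,0,0]]]' | egrep 'clock|eef|f'
python3 - <<'E'
from h import *
p=vision.camera("top");P=cloud(p);im=p["image"].astype(int);h=P[...,2];bl=abs(im[...,0]-im[...,2])
cv2.imwrite("pics/c6.png",cv2.resize(p["image"][120:270,190:390],(800,600),interpolation=2))
a=np.radians(20.8);d=P[...,:2]-[.6081,.0741];s=d@[np.cos(a),np.sin(a)];t=d@[-np.sin(a),np.cos(a)]
m=(abs(s)<.013)&(abs(t)<.02)&(h>.12);print("trigger z",np.median(h[m]),m.sum())
for s0 in range(33,50,2):
    m=(abs(s*1000-s0)<1.2)&(abs(t)<.008);print(s0,np.round(np.median(h[m]) if m.any() else 0,3),end="; ")
E
```

```text
clock: 22.08
eef_pos: [0.7349, -0.1833, 0.2868]
ft_force: [74.8, -17.8, 70.3]
grasp_force: 0.0
clock: 22.82
eef_pos: [0.5284, -0.3152, 0.2706]
ft_force: [1.3, 0.2, 0.2]
grasp_force: 0.0
trigger z 0.14749855256331196 212
33 0.166; 35 0.163; 37 0.163; 39 0.161; 41 0; 43 0; 45 0; 47 0; 49 0;
```

View pics/c6.png

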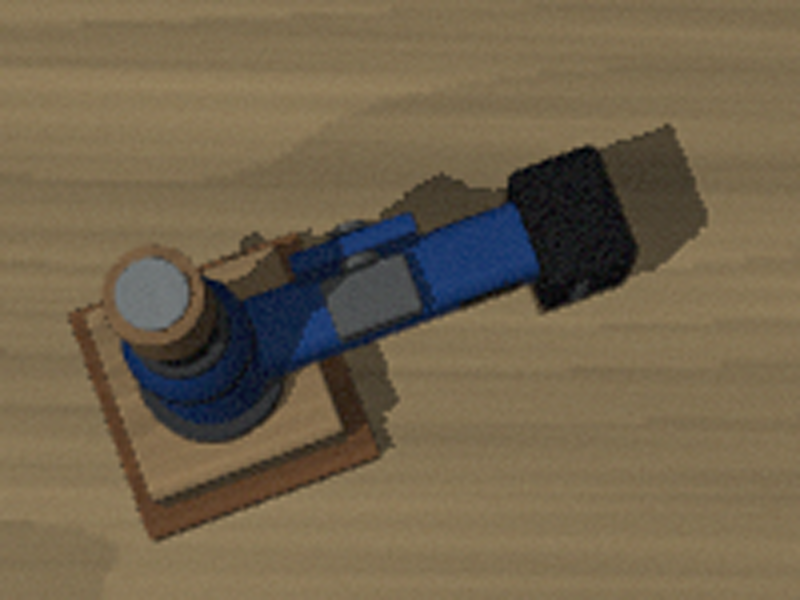

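The last picture shows the job holding: the trigger stays down at z≈0.1475 (about 0.156 when out). The button stands only a few mm out of the cheek, at crop (350,225), and the arm is clear of the drill with no force on it. I'm handing in.

```bash
python3 -c "
from workcell import bot,workorder
s=bot.get_obs();print(s['joint_vel'].round(3) if hasattr(s['joint_vel'],'round') else s['joint_vel'],s['ft_force'])
print(workorder.job_done())"
```

```text
[ 0.042  0.041  0.074 -0.011  0.008  0.   ] [ 0.21335825 -0.12419007 -0.26777346]
the job is handed in; nothing more can be done
None
```

The drill is locked on: trigger and button both held by themselves in the last picture, I handed the job in at about 23 s without being shown a verdict, and the one odd reading was a brief wrist force of about 100 N (limit 120) during the fast retreat in open air, probably the arm nearing its reach limit.

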